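Close up the rinse-water filter and open its valve

TASK

The car-wash rinse filter has a new cartridge in it: take its lid from the yellow bucket grate, set it on the housing with its two lugs in the two gaps of the collar, push it down against the spring, give it a quarter turn clockwise to the stop and let it rise, so that it is locked level in the collar. Only then swing the red lever of the inlet valve fully open, in line with the pipe. Leave the other things on the bench where they are.

Things in the scene. Friction and masses are not known exactly. Their poses are not given: they have to be found in the camera images.
- filter: Water filter housing bolted to the bench: blue sump, 108 mm in diameter, on a 150 x 150 x 6 mm foot plate; black ribbed collar, 126 mm in diameter, round its open top, rim 190 mm above the bench. Origin: on its upright axis, on the bench; z up. Brass inlet pipe with valve along -y, outlet pipe with gauge (130 mm high) along +y, both 60 mm above the bench.
- filter_mouth (a point): Centre of the collar's rim, 190 mm above the filter's origin, same axes. The collar's flange has a bore of 84 mm and its underside 10 mm below the rim. Lugs let down through the two gaps turn clockwise (from above) under it by 84 degrees to a stop, where two pockets let them rise 5 mm and lock. The other way is blocked.
- collar_gap (a point): Middle of one of the two opposite gaps in the flange through which the lid's lugs go down, at rim height, 47 mm from the axis, at 84 degrees anticlockwise (from above) from the filter's x axis; the other is at -96 degrees. Each is 24 mm (30 degrees) wide and marked white on the rim.
- lock_mark (a point): Red mark on the rim over one of the two locking pockets (28 degrees wide), on the filter's +x side, 57.5 mm from the axis; the other is opposite. The lid's lugs lie under the red marks when it is locked: grip bar along the filter's x axis.
- cartridge_top (a point): Rubber top, 40 mm in diameter, of the white cartridge that stands on a spring in the housing; 7 mm below the rim when free. It stays in place. It pushes up on the lid with 2 N when free and 0.5 N more per mm pressed down (10 N at the locked lid, 15 N at the lid's lowest).
- lid: Blue lid, 0.28 kg, lying upright on the grate. Origin: centre of its underside, z up, x along the grip bar. Plug 79 mm in diameter and 33 mm high, its foot tapered to 66 mm; cover disc 112 mm in diameter, 33 to 41 mm up. A half turn makes no difference. Origin above the bench: 60 mm at the start; in the housing 181 mm loose, 162 or less to turn, 157 at the bottom stop, 167 locked.
- lid_lug (a point): Middle of the lug on the lid's +x side, 43 mm from the axis, 15 mm above the underside; its twin is at -x. Each is 16 mm wide and 6 mm thick (12 to 18 mm above the underside) and reaches 50 mm from the axis. White marks on the disc and the ends of the grip bar stand right over them. The lugs enter the gaps as the underside comes to 178 mm above the bench.
- lid_grip (a point): Middle of the lid's grip bar, 56 mm above its underside. The bar is 84 mm long (x), 16 mm wide (y) and 30 mm high (41 to 71 mm above the underside), standing on the middle of the disc.
- valve_lever (a joint): Inlet valve lever, rad: near 0 = closed (lever across the pipe, pointing along the filter's -x), 1.571 = fully open, at its stop (lever along the pipe, pointing along the filter's -y). It swings level, opens anticlockwise seen from above, stays where it is left and takes about 2 N at the grip.
- lever_grip (a point): Middle of the valve lever's red sleeve, 75 mm from its axis, 106 mm above the bench; x points from here to the axis. The sleeve runs from 31 to 105 mm from the axis, 14 mm wide, 98 to 114 mm above the bench. The coupling under the open lever is 76 mm high.
- valve_axis (a point): Point on the upright axis about which the valve lever turns, at the lever's height: 115 mm along -y from the filter's axis and 106 mm above the bench.
- grate: Yellow plastic bucket grate, 240 mm in diameter, 60 mm high, standing loose on the bench with the lid on it. Origin: centre of its underside.
- spray_bottle: Green spray bottle with black trigger head, 76 mm in diameter, 216 mm high, standing. Bystander. Origin: centre of its underside.
- bowl: Grey ceramic bowl, 150 mm across, 60 mm high. Bystander. Origin: centre of its underside.
- valve_tool: Chrome valve stem tool lying on the bench, 240 mm long, 18 mm thick. Bystander. Origin: on the bench below its middle.

How it is judged:
On the way, in this order (a step that is already met when the one before it is completed fails the run):
1. The lid is locked: level in the collar, risen into its pockets, grip bar along the filter's x axis (z of lid in the frame of filter between 0.1645 and 0.1695 m and horizontal distance between lid and filter below 0.005 m and angle between the x axis of lid and the x axis of filter, either way round below 0.14 rad and angle between lid's own z axis and vertical below 0.06 rad), for 0.2 s.
2. The inlet valve is fully open (value of joint valve_lever above 1.42 rad), for 0.2 s.
At the end, for the whole second after the job is handed in: The lid is locked in the collar: its underside 164.5 to 169.5 mm above the bench, within 5 mm of the housing's axis, its grip bar within 8 degrees of the filter's x axis, level within 3.4 degrees, at rest; and the valve lever is open to at least 1.42 rad (81 degrees) (all of step 1 and linear speed of lid below 0.02 m/s and value of joint valve_lever above 1.42 rad); the robot touches nothing.
It fails at once if The valve is opened before the lid is locked (value of joint valve_lever above 0.5 rad and (z of lid in the frame of filter above 0.172 m or z of lid in the frame of filter below 0.15 m or horizontal distance between lid and filter above 0.02 m)).
It fails at once if The spray bottle is shifted by more than 30 mm or tipped (distance of spray_bottle from where it was at the start of the episode above 0.03 m or angle between spray_bottle's own z axis and vertical above 0.5 rad).
It fails at once if The bowl is shifted by more than 30 mm or tipped (distance of bowl from where it was at the start of the episode above 0.03 m or angle between bowl's own z axis and vertical above 0.5 rad).
It fails at once if The valve stem tool is shifted by more than 30 mm (distance of valve_tool from where it was at the start of the episode above 0.03 m).
It fails at once if The grate is shifted by more than 40 mm or tipped (distance of grate from where it was at the start of the episode above 0.04 m or angle between grate's own z axis and vertical above 0.3 rad).
It also fails if it takes over 70 s, if anything falls off the work surface, if the arm or the gripper's body presses on something with over 40 N, if the wrist force passes 120 N, or if a joint passes its speed limit or range.

ROBOT

A 7-joint arm with a two-finger parallel gripper is mounted at the origin on the work surface. World frame = base frame: x ahead of the robot, y to its left, z up, the work surface at z = 0. Lengths are in m, angles in rad, forces in N, time in s.
With the tool pointing down it reaches from about 0.375 to 0.925 m from the base axis. Payload 3.1 kg.
Tool frame: the origin (TCP) lies at the very end of the fingers, on their centre line; the grasp point (between the pads) lies 19 mm behind it; y points along the fingers, x is the direction in which the jaws open and shut, and the axes are right-handed (so a half turn about y gives the same grasp; the last joint's range is limited). The gripper opens to 85 mm and grips with 20 to 120 N. Pads are 22 mm wide; open, the fingers measure 114 mm over their backs; the gripper's body (76 mm by 85 mm) begins 54 mm behind the grasp point. The pads swing forward as they close: fully open they stand 13 mm farther back than shut.
Start: joints at [-1.375, 0.383, 0.044, 1.598, -0.018, 1.161, -0.05], TCP at [0.188, 0.622, 0.231] pointing down, gripper open.
Joint ranges: [-2.61, 2.61], [-0.41, 2.15], [-1.48, 1.57], [0, 2.5], [-1.57, 4.71], [0.05, 1.97], [-2.85, 2.85]. Speed limits (rad/s): [2.79, 2.79, 3.14, 3.14, 3.14, 3.14, 3.14].

INTERFACE

Orientations are given as a rotation vector (axis times angle).
In Python, from workcell import r gives the robot as it stands.
- The arm moves only by the tool apply_moves, never from a script. Its argument "motion" is a list that holds one entry, the list of rows, each a list of 7 numbers: the closure, from 0 (fully open) to 1 (shut), then the shift along the tool's x, y, z in mm, then the turn, a rotation vector about the tool's x, y, z in degrees. In form: [[[claw, tx, ty, tz, wx, wy, wz], ...]]. A call has 1 to 5 rows; each row is the pose to reach, as a shift and turn from the pose commanded when the call began, along the tool's axes at that moment; what a row does not reach only later rows make up. A row lasts 1/10 s, in which the tool goes at most 50 mm and 8.59 degrees, less where a joint would pass 70% of its speed; a pose out of reach is approached as far as the arm can. A call with a gripper value outside its range is refused whole. The fingers move at their own pace and stop on an object; "squeeze" is the grip in N (left out, the last holds). Time passes only in rows, so rows that repeat a pose let the fingers close. It gives the time, the measured TCP pose, the force and the opening at its end, in the units of the state.
- r.state(): the state, without advancing time (a new reading comes with each control period).
- r.snapshot(name): name is "side" or "top" or "wrist"; returns the picture (420x560x3 uint8, red, green, blue); there is no depth.
- r.camera_model(name): a dict with "fx", "fy", "cx", "cy" (pixels), "extrinsics" (4x4, takes a point from world to camera coordinates); the wrist camera has in their place "hand_eye" (4x4, takes a point from camera to tool coordinates, whose origin is the TCP and whose axes are the tool frame's). Camera axes: x right, y down, z forward; pixel columns grow to the right and rows downward; lengths in m; the calibration is good to about 2 mm. A picture is of the moment at which its call begins: read the wrist's pose just before it. camera_model takes no time and is no camera call.
- r.job_done(): hands the job in, once; it reports no verdict.
The state is a dict: "clock": time; "joint_positions": joint angles; "joint_velocities": joint speeds; "tau": joint torques, N m; "position": TCP position; "tcp_rot": TCP orientation; "wrist_force": force on the tool from outside, world axes, zero at the start; "wrist_torque": the same for the moment, N m; "finger_gap": opening from 0.0 (shut) to 1.0 (fully open).
Only numpy, scipy, OpenCV 4.12 (cv2) and the standard library are available. Lean on these libraries where they do the work, as an engineer would, in place of code of your own. Each camera call takes 0.05 s, during which the arm holds its last target. There are 200 camera calls.

## Working session

There is one attempt and no reset: what is moved stays moved. The work goes in short steps, Python scripts to look and compute and a tool call to move; the robot and the scene stay as the last step left them, time stands still between calls to the robot, and variables do not carry over. Pictures are saved under pics/ and viewed, about 8 in all and at most 12, crops included, and the job is handed in when it is done.

Besides the shell and the picture viewer there is one more tool, called by a JSON object that holds its "name" and its "arguments", one argument or row to a line. apply_moves: Moves the arm, as the interface text tells. Its arguments: {"type":"object","properties":{"motion":{"type":"array"},"squeeze":{"type":"number"}},"required":["motion"]}

```bash
ls; mkdir -p pics; python3 - <<'E'
from workcell import r
import cv2,numpy as np
s=r.state();print({k:np.round(v,3).tolist() for k,v in s.items()})
for n in("top","side"):
    cv2.imwrite(f"pics/{n}0.png",r.snapshot(n)[:,:,::-1])
    m=r.camera_model(n);print(n,{k:np.round(v,4).tolist() for k,v in m.items()})
print(r.camera_model("wrist"))
E
```

```text
pics
{'clock': 0.0, 'joint_positions': [-1.375, 0.384, 0.044, 1.6, -0.018, 1.161, -0.05], 'joint_velocities': [-0.0, 0.001, -0.0, -0.0, 0.001, -0.0, -0.0], 'tau': [0.0, -43.347, 1.025, -24.951, 0.011, 0.012, -0.0], 'position': [0.188, 0.621, 0.23], 'tcp_rot': [-1.336, -0.989, 0.992], 'wrist_force': [0.985, -0.144, -0.462], 'wrist_torque': [0.043, -0.005, -0.018], 'finger_gap': 1.002}
top {'fx': 432.2911, 'fy': 432.2911, 'cx': 286.007, 'cy': 208.1605, 'extrinsics': [[0.0411, -0.9992, -0.0017, -0.0401], [-0.9773, -0.0399, -0.2083, 0.5864], [0.208, 0.0102, -0.9781, 1.1765], [0.0, 0.0, 0.0, 1.0]]}
side {'fx': 496.2693, 'fy': 496.2693, 'cx': 265.2295, 'cy': 216.4769, 'extrinsics': [[0.8085, -0.5882, 0.0185, -0.4598], [-0.4473, -0.6347, -0.6301, 0.3321], [0.3824, 0.5012, -0.7763, 1.133], [0.0, 0.0, 0.0, 1.0]]}
{'fx': 356.7293504633791, 'fy': 356.7293504633791, 'cx': 281.82678497876066, 'cy': 213.8054948802376, 'hand_eye': array([[ 9.99999952e-01,  2.47787787e-04, -1.84609142e-04,
         8.52680595e-04],
       [ 2.49124685e-04, -2.93082425e-01,  9.56087146e-01,
        -1.43144521e-01],
       [ 1.82801023e-04, -9.56087146e-01, -2.93082472e-01,
         7.58311047e-02],
       [ 0.00000000e+00,  0.00000000e+00,  0.00000000e+00,
         1.00000000e+00]])}
```

View pics/top0.png

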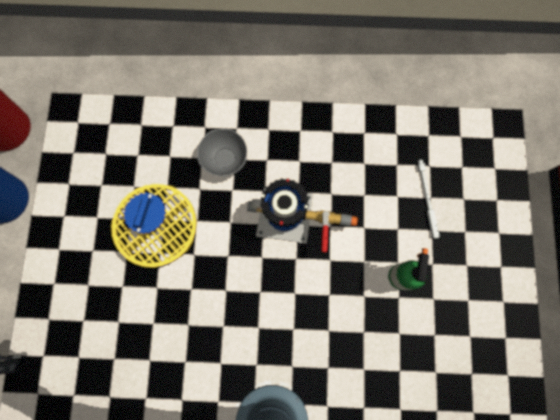

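View pics/side0.png

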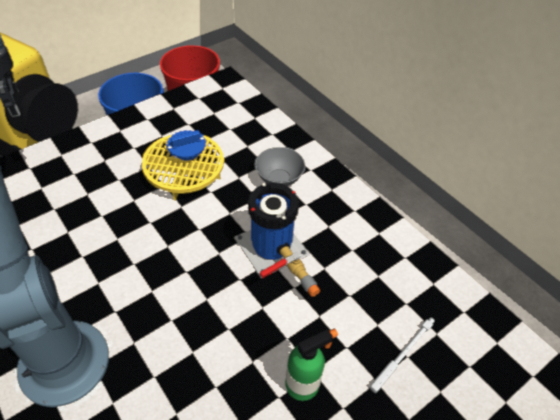

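Top view: lid at about (145,212) on the grate, filter rim at (285,202), red lever at (325,238), bowl at (222,153), bottle at (410,270), tool at (428,200). Next I'll measure them.

```bash
cat > h.py <<'E'
import cv2,numpy as np
from scipy.spatial.transform import Rotation as R
from workcell import r
def cam(n,st=None):
    m=r.camera_model(n);K=np.array([[m['fx'],0,m['cx']],[0,m['fy'],m['cy']],[0,0,1]])
    if n=='wrist':
        T=np.eye(4);T[:3,:3]=R.from_rotvec(st['tcp_rot']).as_matrix();T[:3,3]=st['position']
        W=T@m['hand_eye']
    else: W=np.linalg.inv(m['extrinsics'])
    return K,W
def ray(c,px,z):
    K,W=c;px=np.atleast_2d(px).astype(float)
    d=(W[:3,:3]@np.linalg.inv(K)@np.c_[px,np.ones(len(px))].T).T
    o=W[:3,3];return o+d*((z-o[2])/d[:,2])[:,None]
def proj(c,P):
    K,W=c;q=(np.linalg.inv(W)@np.append(P,1))[:3];q=K@q;return q[:2]/q[2]
def hsv(img): return cv2.cvtColor(img,cv2.COLOR_RGB2HSV)
def blobs(mask,amin=8):
    n,l,s,c=cv2.connectedComponentsWithStats(mask.astype(np.uint8))
    return [(c[i].round(1),int(s[i,4]),l==i) for i in range(1,n) if s[i,4]>=amin]
def red(h): return ((h[...,0]<8)|(h[...,0]>172))&(h[...,1]>140)&(h[...,2]>70)
def blue(h): return (h[...,0]>100)&(h[...,0]<125)&(h[...,1]>120)&(h[...,2]>50)
def yel(h): return (h[...,0]>20)&(h[...,0]<35)&(h[...,1]>120)&(h[...,2]>90)
E
python3 - <<'E'
from h import *
for n in("top","side"):
    im=cv2.imread(f"pics/{n}0.png")[:,:,::-1].copy();h=hsv(im);c=cam(n)
    for nm,f,z in(("red",red,.19),("red",red,.106),("blue",blue,.1),("yel",yel,.06)):
        for p,a,m in blobs(f(h),6):
            print(n,nm,z,p,a,ray(c,p,z)[0].round(3)[:2])
im=cv2.imread("pics/top0.png")
a=cv2.resize(im[170:260,240:340],None,fx=4,fy=4,interpolation=cv2.INTER_CUBIC)
b=cv2.resize(im[170:260,100:200],None,fx=4,fy=4,interpolation=cv2.INTER_CUBIC)
cv2.imwrite("pics/crop0.png",np.hstack([b,a]))
E
```

```text
top red 0.19 [ 12.2 122.2] 1124 [0.765 0.725]
top red 0.19 [281.  222.4] 17 [ 0.523 -0.006]
top red 0.19 [324.7 238.7] 174 [ 0.486 -0.118]
top red 0.106 [ 12.2 122.2] 1124 [0.799 0.783]
top red 0.106 [281.  222.4] 17 [ 0.538 -0.004]
top red 0.106 [324.7 238.7] 174 [ 0.498 -0.125]
top blue 0.1 [ 11.  196.6] 1078 [0.581 0.752]
top blue 0.1 [272.7 195.6] 114 [0.614 0.022]
top blue 0.1 [296.6 194.4] 24 [ 0.62  -0.044]
top blue 0.1 [144.3 212.7] 1171 [0.551 0.375]
top blue 0.1 [300.1 206.5] 30 [ 0.586 -0.055]
top blue 0.1 [283.7 227.1] 53 [ 0.526 -0.012]
top yel 0.06 [155.9 230.5] 3213 [0.508 0.35 ]
top yel 0.06 [314.8 215.5] 11 [ 0.57  -0.099]
side red 0.19 [187.9  64.3] 1821 [0.696 0.592]
side red 0.19 [292.7 192. ] 7 [ 0.635 -0.018]
side red 0.19 [252.5 208.8] 16 [ 0.523 -0.005]
side red 0.19 [272.8 268. ] 186 [ 0.463 -0.168]
side red 0.106 [187.9  64.3] 1821 [0.753 0.705]
side red 0.106 [292.7 192. ] 7 [0.685 0.038]
side red 0.106 [252.5 208.8] 16 [0.563 0.052]
side red 0.106 [272.8 268. ] 186 [ 0.497 -0.125]
side blue 0.1 [127.5  90.5] 1738 [0.523 0.697]
side blue 0.1 [186.2 144.2] 823 [0.549 0.37 ]
side blue 0.1 [265.6 194.2] 16 [0.624 0.078]
side blue 0.1 [286.9 200.5] 36 [0.658 0.027]
side blue 0.1 [257.1 201.5] 30 [0.591 0.07 ]
side blue 0.1 [270.1 239.5] 1040 [ 0.545 -0.05 ]
side yel 0.06 [23.2 58.5] 1149 [0.318 1.129]
side yel 0.06 [ 12.  131.9] 608 [0.157 0.763]
side yel 0.06 [181.6 167.6] 2807 [0.507 0.331]
side yel 0.06 [285.4 251.2] 50 [ 0.573 -0.08 ]
side yel 0.06 [296.8 267.5] 107 [ 0.566 -0.135]
```

View pics/crop0.png

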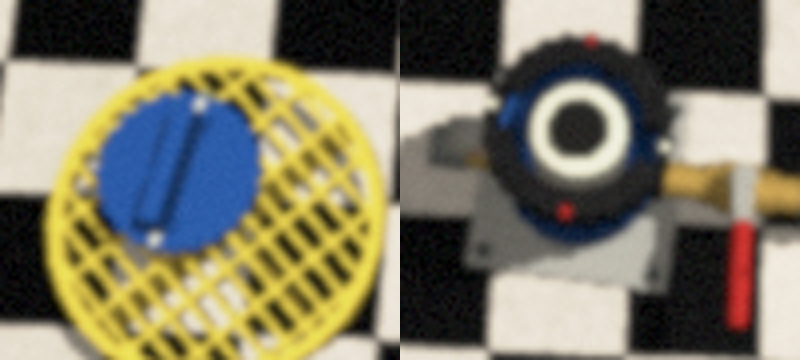

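Top crop: lid white marks at full-image (150,195.5) and (138.7,230), collar red marks at (288,180) and (281,222.5), and the lever points toward the robot (closed). Filter yaw looks to be about -6°.

```bash
cat >> h.py <<'E'
def tool(yaw):  # y down, x at yaw
    x=np.array([np.cos(yaw),np.sin(yaw),0]);y=np.array([0,0,-1.]);return np.c_[x,y,np.cross(x,y)]
def go(pos,yaw_deg=None,s=None):
    s=s or r.state();M=R.from_rotvec(s['tcp_rot']).as_matrix()
    yw=np.rad2deg(np.arctan2(M[1,0],M[0,0]))
    t=M.T@(np.array(pos)-s['position'])*1000
    if yaw_deg is None: yaw_deg=yw
    w=R.from_matrix(M.T@tool(np.deg2rad(yaw_deg))).as_rotvec(degrees=True)
    print("pos",np.round(s['position'],4),"yaw",yw.round(2),"ydir",M[:,1].round(3),"q",np.round(s['joint_positions'],2),"t",s['clock'],"F",np.round(s['wrist_force'],1),'gap',round(s['finger_gap'],3))
    print("shift",t.round(1),"turn",w.round(1))
E
python3 - <<'E'
from h import *
im=cv2.imread("pics/top0.png")[:,:,::-1].copy();c=cam("top")
a=ray(c,[[150,195.5],[138.7,230]],.101);print(a.round(4),np.rad2deg(np.arctan2(*(a[0]-a[1])[1::-1])), np.linalg.norm(a[0]-a[1]),a.mean(0))
a=ray(c,[[288,180.3],[281,222.5]],.19);print(a.round(4),np.rad2deg(np.arctan2(*(a[0]-a[1])[1::-1])), np.linalg.norm(a[0]-a[1]),a.mean(0))
h=hsv(im);m=[b for b in blobs(blue(h),500) if abs(b[0][0]-144)<3][0][2]
pts=cv2.convexHull(np.argwhere(m)[:,::-1].astype(np.float32).copy())[:,0]
w=ray(c,pts,.1)[:,:2];print(cv2.minEnclosingCircle(w.astype(np.float32)))
m=[b for b in blobs(red(h),100) if abs(b[0][0]-325)<3][0][2]
w=ray(c,np.argwhere(m)[:,::-1],.112)[:,:2];print(cv2.fitLine(w.astype(np.float32),2,0,.01,.01).T,w.mean(0))
for y in(72,-108):go([.55,.375,.25],y)
E
```

```text
[[0.5998 0.3642 0.101 ]
 [0.5015 0.3849 0.101 ]] -11.840127780961433 0.10043761836058962 [0.55064888 0.37454639 0.101     ]
[[ 0.6344 -0.0195  0.19  ]
 [ 0.5225 -0.0062  0.19  ]] -6.7876173018235315 0.11267090869321535 [ 0.57842909 -0.01282846  0.19      ]
((0.5526893734931946, 0.37717345356941223), 0.058398690074682236)
[[ 0.99952585 -0.0307918   0.4969118  -0.12452558]] [ 0.49691181 -0.12452558]
pos [0.188  0.6213 0.23  ] yaw 73.17 ydir [-0.001 -0.002 -1.   ] q [-1.37  0.38  0.04  1.6  -0.02  1.16 -0.05] t 0.1 F [ 0.2 -0.7  0.9] gap 1.001
shift [-131.   -19.6 -417.8] turn [ 0.   1.2 -0.1]
pos [0.188  0.6213 0.23  ] yaw 73.17 ydir [-0.001 -0.002 -1.   ] q [-1.37  0.38  0.04  1.6  -0.02  1.16 -0.05] t 0.1 F [ 0.2 -0.7  0.9] gap 1.001
shift [-131.   -19.6 -417.8] turn [  -0.2 -178.8   -0. ]
```

{"name": "apply_moves", "arguments": {
  "motion": [
    [[0,-13,-2,-42,0,1,0],[0,-26,-4,-84,0,2,0],[0,-39,-6,-126,0,3,0],[0,-52,-8,-168,0,4,0],[0,-65,-10,-209,0,5,0]]
  ],
  "squeeze": 100
}}

```text
clock: 0.6
position: [0.3706, 0.4978, 0.2408]
tcp_rot: [-1.367, -0.923, 0.924]
wrist_force: [-0.1, 0.9, 0.4]
finger_gap: 0.999
```

{"name": "apply_moves", "arguments": {
  "motion": [
    [[0,-20,-2,-42,0,0,0],[0,-40,-4,-80,0,0,0],[0,-60,-6,-120,0,0,0],[0,-82,-8,-190,0,0,0],[0,-82,-10,-190,0,0,0]]
  ]
}}

```text
clock: 1.1
position: [0.5194, 0.3464, 0.2509]
tcp_rot: [-1.372, -0.918, 0.919]
wrist_force: [-0.4, -0.1, 0.2]
finger_gap: 1.007
```

```bash
python3 - <<'E'
from h import *
go([.5515,.375,.25],78)
s=r.state();im=r.snapshot("wrist");cv2.imwrite("pics/w1.png",im[:,:,::-1]);np.savez("w1.npz",p=s['position'],o=s['tcp_rot'])
c=cam("wrist",s);print(proj(c,[.55,.375,.1]))
E
```

```text
pos [0.5194 0.3464 0.2509] yaw 67.73 ydir [ 0.002 -0.004 -1.   ] q [-0.86  0.32  0.26  1.65 -0.08  1.18  0.59] t 1.1 F [-0.4 -0.1  0.2] gap 1.007
shift [ 38.7   0.8 -18.9] turn [  0.1 -10.3  -0.2]
[325.55427976 217.00130736]
```

View pics/w1.png

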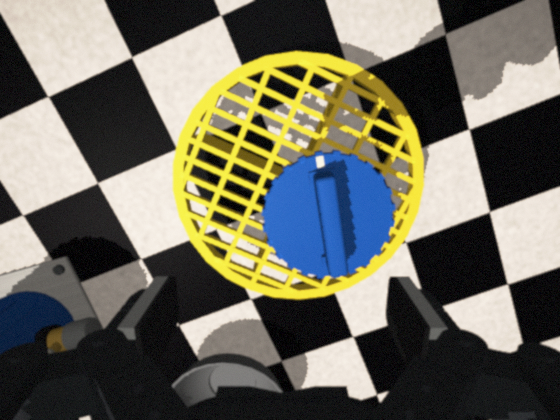

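Wrist view: disc centred near (330,213), far white mark at (320,161), bar running to (335,275).

```bash
python3 - <<'E'
from h import *
z=np.load("w1.npz");s=dict(position=z['p'],tcp_rot=z['o']);c=cam("wrist",s)
im=cv2.imread("pics/w1.png")[:,:,::-1].copy();h=hsv(im)
b=max([b for b in blobs(blue(h),500) if b[0][0]>200],key=lambda b:b[1])
pts=np.argwhere(b[2])[:,::-1].astype(np.float32)
hull=cv2.convexHull(pts.copy())[:,0];w=ray(c,hull,.099)[:,:2].astype(np.float32)
(cx,cy),rad=cv2.minEnclosingCircle(w);print("disc",cx,cy,rad)
wh=(h[...,1]<60)&(h[...,2]>150);wh[:145]=0;wh[175:]=0;wh[:,:305]=0;wh[:,335:]=0
for p,a,m in blobs(wh):
    q=ray(c,p,.101)[0];print("mark",p,a,q,np.rad2deg(np.arctan2(q[1]-cy,q[0]-cx)),np.hypot(q[1]-cy,q[0]-cx))
g=cv2.GaussianBlur(cv2.cvtColor(im,cv2.COLOR_RGB2GRAY),(3,3),0)
e=cv2.Canny(g,25,70);e[~cv2.erode(b[2].astype(np.uint8),np.ones((7,7))).astype(bool)]=0
for l in cv2.HoughLinesP(e,1,np.pi/180,20,minLineLength=35,maxLineGap=6)[:,0]:
    q=ray(c,l.reshape(2,2),.131);d=q[0]-q[1];print(l,q[:,:2].round(4).tolist(),np.rad2deg(np.arctan2(d[1],d[0]))%180)
E
```

```text
disc 0.5515764355659485 0.3759978413581848 0.058428723365068436
mark [319.8 161.3] 89 [0.50275145 0.38721467 0.101     ] 167.0616374898276 0.050096865579669914
[315 173 329 268] [[0.5041, 0.3797], [0.5811, 0.3628]] 167.56924535952783
[312 170 326 268] [[0.5011, 0.3785], [0.5802, 0.3605]] 167.20225017459524
[334 179 345 258] [[0.5137, 0.3913], [0.5777, 0.3777]] 167.9579425152477
[345 162 356 247] [[0.5048, 0.4031], [0.572, 0.3889]] 168.02747292003298
[333 178 344 255] [[0.5127, 0.3909], [0.5749, 0.3778]] 168.11596934531738
```

```bash
python3 - <<'E'
from h import *
go([.5515,.376,.15],77.6);go([.5515,.376,.106],77.6)
E
```

```text
pos [0.5223 0.3438 0.2516] yaw 67.47 ydir [ 0.004 -0.004 -1.   ] q [-0.86  0.32  0.26  1.65 -0.08  1.18  0.59] t 1.15 F [ 3.6 -2.1  1.2] gap 0.999
shift [ 41.1 101.5 -14. ] turn [  0.3 -10.1  -0.2]
pos [0.5223 0.3438 0.2516] yaw 67.47 ydir [ 0.004 -0.004 -1.   ] q [-0.86  0.32  0.26  1.65 -0.08  1.18  0.59] t 1.15 F [ 3.6 -2.1  1.2] gap 0.999
shift [ 41.2 145.5 -13.8] turn [  0.3 -10.1  -0.2]
```

{"name": "apply_moves", "arguments": {
  "motion": [
    [[0,20,0,-7,0,-5,0],[0,41,25,-14,0,-10,0],[0,41,60,-14,0,-10,0],[0,41,100,-14,0,-10,0],[0,41,100,-14,0,-10,0]]
  ]
}}

```text
clock: 1.65
position: [0.5381, 0.3825, 0.1434]
tcp_rot: [-1.299, -1.043, 1.069]
wrist_force: [-0.9, 0.0, -1.2]
finger_gap: 0.999
```

```bash
python3 - <<'E'
from h import *
r.snapshot("top");r.snapshot("top")
go([.5515,.376,.106],77.6)
E
```

```text
pos [0.5426 0.3852 0.1503] yaw 78.19 ydir [-0.002 -0.002 -1.   ] q [-0.83  0.49  0.21  1.63 -0.11  1.03  0.77] t 1.75 F [0.1 0.8 1.8] gap 0.997
shift [ -7.   44.3 -10.7] turn [-0.1  0.6 -0.1]
```

{"name": "apply_moves", "arguments": {
  "motion": [
    [[0,-7,0,-11,0,-0.6,0],[0,-7,15,-11,0,0.6,0],[0,-7,30,-11,0,0.6,0],[0,-7,44,-11,0,0.6,0],[0,-7,44,-11,0,0.6,0]]
  ]
}}

```text
clock: 2.25
position: [0.5499, 0.3756, 0.1036]
tcp_rot: [-1.303, -1.043, 1.054]
wrist_force: [-0.3, -0.5, 0.1]
finger_gap: 1.002
```

```bash
python3 - <<'E'
from h import *
r.snapshot("top");r.snapshot("top")
go([.5515,.376,.106],77.6)
E
```

```text
pos [0.5518 0.3765 0.1061] yaw 77.61 ydir [-0.002 -0.001 -1.   ] q [-0.81  0.55  0.2   1.65 -0.13  0.96  0.79] t 2.35 F [ 0.9 -0.2  0.2] gap 1.002
shift [-0.5  0.1  0.2] turn [-0.1  0.  -0.1]
```

Close on the bar.

{"name": "apply_moves", "arguments": {
  "motion": [
    [[0.5,0,0,0,0,0,0],[0.9,0,0,0,0,0,0],[1,0,0,0,0,0,0],[1,0,0,0,0,0,0],[1,0,0,0,0,0,0]]
  ],
  "squeeze": 110
}}

```text
clock: 2.85
position: [0.553, 0.3761, 0.1077]
tcp_rot: [-1.304, -1.048, 1.048]
wrist_force: [-1.2, -1.9, 4.6]
finger_gap: 0.165
```

{"name": "apply_moves", "arguments": {
  "motion": [
    [[1,0,0,0,0,0,0],[1,0,0,0,0,0,0],[1,0,0,0,0,0,0],[1,0,0,0,0,0,0],[1,0,0,0,0,0,0]]
  ]
}}

```text
clock: 3.35
position: [0.5531, 0.3762, 0.1077]
tcp_rot: [-1.304, -1.048, 1.048]
wrist_force: [-2.3, -1.9, 4.9]
finger_gap: 0.163
```

{"name": "apply_moves", "arguments": {
  "motion": [
    [[1,0,-10,0,0,0,0],[1,0,-35,0,0,0,0],[1,0,-70,0,0,0,0],[1,0,-110,0,0,0,0],[1,0,-145,0,0,0,0]]
  ]
}}

```text
clock: 3.85
position: [0.5522, 0.3766, 0.2528]
tcp_rot: [-1.304, -1.047, 1.049]
wrist_force: [-0.4, 0.8, -2.4]
finger_gap: 0.163
```

```bash
python3 - <<'E'
from h import *
r.snapshot("top")
cv2.imwrite("pics/s1.png",r.snapshot("side")[:,:,::-1])
y=np.deg2rad(-6.8)
go([.5785,-.013,.26],-13)
s=r.state()
im=r.snapshot("wrist");cv2.imwrite("pics/w2.png",im[:,:,::-1]);np.savez("w2.npz",p=s['position'],o=s['tcp_rot'])
E
```

```text
pos [0.5561 0.3789 0.2589] yaw 77.59 ydir [ 0.01   0.008 -1.   ] q [-0.83  0.4   0.23  1.53 -0.1   1.21  0.77] t 3.95 F [ 0.8  1.4 -3.3] gap 0.163
shift [-377.9   -4.  -106.2] turn [-0.1 90.6  0.8]
```

View pics/w2.png

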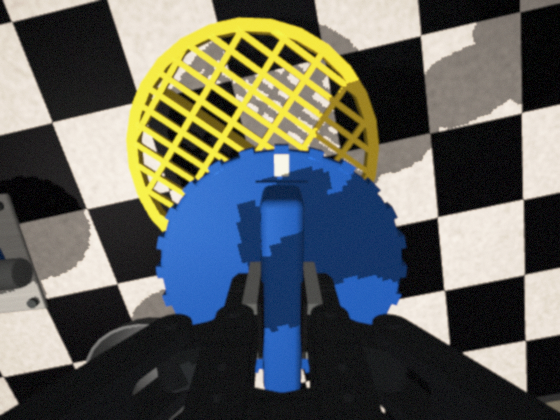

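Held square (mark at (281,165), bar between the pads). Carry it over to the filter, then turn.

{"name": "apply_moves", "arguments": {
  "motion": [
    [[1,-25,-4,-7,0,0,0],[1,-60,-8,-17,0,0,0],[1,-100,-12,-28,0,0,0],[1,-140,-16,-39,0,0,0],[1,-180,-20,-50,0,0,0]]
  ]
}}

```text
clock: 4.5
position: [0.5609, 0.1879, 0.2688]
tcp_rot: [-1.302, -1.043, 1.053]
wrist_force: [0.3, -0.3, -3.7]
finger_gap: 0.165
```

{"name": "apply_moves", "arguments": {
  "motion": [
    [[1,-40,0,-11,0,0,0],[1,-80,0,-22,0,0,0],[1,-120,0,-34,0,0,0],[1,-160,0,-45,0,0,0],[1,-198,0,-56,0,0,0]]
  ]
}}

```text
clock: 5.0
position: [0.5728, -0.0173, 0.269]
tcp_rot: [-1.301, -1.043, 1.051]
wrist_force: [0.6, -0.1, -2.7]
finger_gap: 0.16
```

{"name": "apply_moves", "arguments": {
  "motion": [
    [[1,0,0,0,0,6,0],[1,0,0,0,0,13,0],[1,0,0,0,0,20,0],[1,0,0,0,0,27,0],[1,0,0,0,0,34,0]]
  ]
}}

```text
clock: 5.5
position: [0.5729, -0.0152, 0.2688]
tcp_rot: [-1.487, -0.586, 0.595]
wrist_force: [0.1, 0.0, -2.5]
finger_gap: 0.16
```

{"name": "apply_moves", "arguments": {
  "motion": [
    [[1,0,0,0,0,7,0],[1,0,0,0,0,14,0],[1,0,0,0,0,21,0],[1,0,0,0,0,28,0],[1,0,0,0,0,34,0]]
  ]
}}

```text
clock: 6.0
position: [0.5729, -0.0152, 0.2689]
tcp_rot: [-1.567, -0.123, 0.132]
wrist_force: [0.1, -0.7, -3.2]
finger_gap: 0.158
```

{"name": "apply_moves", "arguments": {
  "motion": [
    [[1,0,0,0,0,7,0],[1,0,0,0,0,14,0],[1,0,0,0,0,19,0],[1,0,0,0,0,22,0],[1,0,0,0,0,22,0]]
  ]
}}

```text
clock: 6.5
position: [0.5731, -0.0151, 0.2692]
tcp_rot: [-1.566, 0.174, -0.166]
wrist_force: [1.0, -0.1, -3.1]
finger_gap: 0.163
```

```bash
python3 - <<'E'
from h import *
r.snapshot("top");r.snapshot("top")
go([.5785,-.013,.26],-13)
s=r.state()
im=r.snapshot("wrist");cv2.imwrite("pics/w3.png",im[:,:,::-1]);np.savez("w3.npz",p=s['position'],o=s['tcp_rot'])
cv2.imwrite("pics/top3.png",r.snapshot("top")[:,:,::-1]);cv2.imwrite("pics/side3.png",r.snapshot("side")[:,:,::-1])
E
```

```text
pos [ 0.5737 -0.0153  0.2701] yaw -12.35 ydir [-0.004 -0.001 -1.   ] q [-0.58  0.23  0.62  1.76 -0.14  1.2  -0.13] t 6.6 F [-0.5  0.1 -3.3] gap 0.163
shift [ 4.2 10.1  3.3] turn [ 0.1  0.7 -0.2]
```

View pics/w3.png

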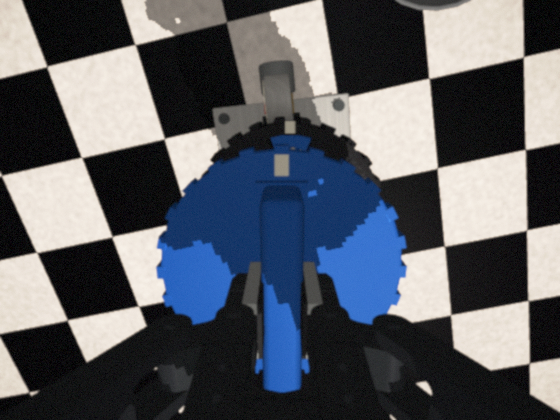

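Lid mark at (281,165); collar's white gap mark visible just beyond at (290,127). Computing both.

```bash
python3 - <<'E'
from h import *
z=np.load("w3.npz");s=dict(position=z['p'],tcp_rot=z['o']);c=cam("wrist",s)
im=cv2.imread("pics/w3.png")[:,:,::-1].copy();h=hsv(im)
M=R.from_rotvec(z['o']).as_matrix()
wh=(h[...,1]<110)&(h[...,2]>100)&(h[...,2]<235);wh[:118]=0;wh[180:]=0;wh[:,:265]=0;wh[:,300:]=0
f=np.array([.5787,-.0122])
for p,a,m in blobs(wh,20):
    q=ray(c,p,.19)[0];d=q[:2]-f;print("gap?",p,a,q.round(4),np.rad2deg(np.arctan2(d[1],d[0])),np.hypot(*d))
    q=ray(c,p,z['p'][2]-.0065)[0];print("  lid?",(M.T@(q-z['p'])*1000).round(1))
# lid rim circle
b=max(blobs((h[...,0]>100)&(h[...,0]<125)&(h[...,1]>120)&(h[...,2]>30),500),key=lambda b:b[1])
print([ray(c,[[b_,265]],z['p'][2]-.0085)[0].round(4) for b_ in (np.where(b[2][265])[0].min(),np.where(b[2][265])[0].max())])
for n in("top3","side3"):
    im=cv2.imread(f"pics/{n}.png")[:,:,::-1].copy();h=hsv(im);c=cam(n[:-1])
    for p,a,m in blobs(blue(h),100): 
        hl=cv2.convexHull(np.argwhere(m)[:,::-1].astype(np.float32).copy())[:,0]
        print(n,p,a,ray(c,p,.262)[0].round(4),cv2.minEnclosingCircle(ray(c,hl,.262)[:,:2].astype(np.float32)))
    for p,a,m in blobs(red(h),4): print(' red',p,a,ray(c,p,.19)[0].round(4))
E
```

```text
gap? [289.5 126.6] 121 [0.5904 0.0452 0.19  ] 78.49233894291642 0.05856917482297457
  lid? [ 2.1  6.4 67. ]
gap? [281.4 164.9] 363 [0.5806 0.0234 0.19  ] 87.01144981905686 0.03562611339296863
  lid? [-1.2  6.4 51.3]
[array([0.5177, 0.0012, 0.2616]), array([ 0.629 , -0.023 ,  0.2616])]
top3 [ 11.  196.5] 1078 [0.5466 0.6445 0.262 ] ((0.5507487058639526, 0.6677102446556091), 0.06792138516902924)
 red [ 12.2 122.1] 1118 [0.7657 0.7248 0.19  ]
 red [324.7 238.8] 175 [ 0.4853 -0.1181  0.19  ]
side3 [127.5  90.5] 1736 [0.452  0.4821 0.262 ] ((0.4484010338783264, 0.4732314348220825), 0.09435754269361496)
side3 [273.4 186.1] 1294 [ 0.5663 -0.0267  0.262 ] ((0.5654847621917725, -0.027691759169101715), 0.07107025384902954)
side3 [270.1 239.4] 1037 [ 0.4705 -0.144   0.262 ] ((0.4797106683254242, -0.13764600455760956), 0.058957263827323914)
 red [180.9  77.3] 491 [0.6447 0.5454 0.19  ]
 red [252.4 208.9] 7 [ 0.5226 -0.0053  0.19  ]
 red [272.7 268. ] 185 [ 0.4624 -0.1677  0.19  ]
```

{"name": "apply_moves", "arguments": {
  "motion": [
    [[1,4.2,0,3,0,0.3,0],[1,4.2,10,3,0,0.3,0],[1,4.2,20,3,0,0.3,0],[1,4.2,30,3,0,0.3,0],[1,4.2,34,3,0,0.3,0]]
  ]
}}

```text
clock: 7.25
position: [0.5784, -0.0135, 0.236]
tcp_rot: [-1.565, 0.177, -0.172]
wrist_force: [-1.1, -0.2, -3.3]
finger_gap: 0.164
```

{"name": "apply_moves", "arguments": {
  "motion": [
    [[1,0,2,0,0,0,0],[1,0,4,0,0,0,0],[1,0,6,0,0,0,0],[1,0,7,0,0,0,0],[1,0,7,0,0,0,0]]
  ]
}}

```text
clock: 7.75
position: [0.5799, -0.0135, 0.2314]
tcp_rot: [-1.564, 0.174, -0.175]
wrist_force: [0.5, 0.4, -2.8]
finger_gap: 0.162
```

```bash
python3 - <<'E'
from h import *
im=r.snapshot("side");cv2.imwrite("pics/side4.png",im[:,:,::-1])
go([.5785,-.013,.2255],-12.6)
cv2.imwrite("pics/c4.png",cv2.resize(im[130:290,190:350,::-1],None,fx=4,fy=3.7,interpolation=cv2.INTER_CUBIC)[:600])
E
```

```text
pos [ 0.5799 -0.0135  0.2315] yaw -12.73 ydir [ 0.  0. -1.] q [-0.56  0.28  0.61  1.79 -0.18  1.12 -0.11] t 7.8 F [ 0.4 -0.  -3.2] gap 0.16
shift [-1.5  6.   0.2] turn [-0.  -0.1  0. ]
```

View pics/c4.png

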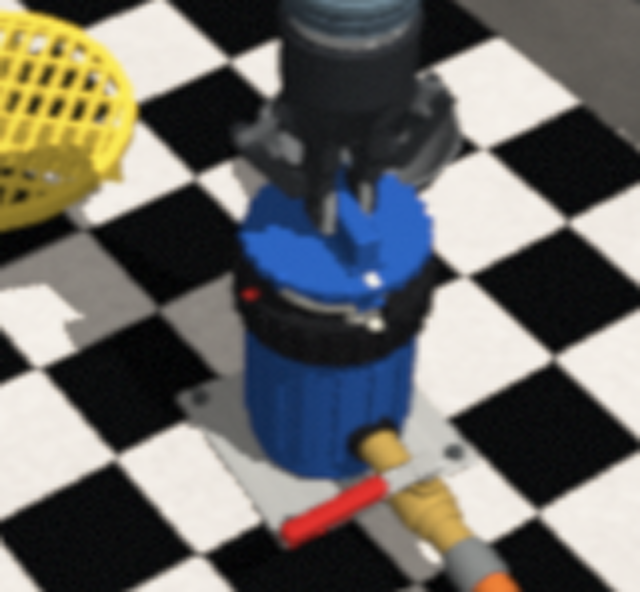

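Plug is in the mouth and the lug stands over the white gap mark ((372,280) over (375,325) in the crop). Push down.

{"name": "apply_moves", "arguments": {
  "motion": [
    [[1,-1,2,0,0,0,0],[1,-1,4,0,0,0,0],[1,-1,6,0,0,0,0],[1,-1,8,0,0,0,0],[1,-1,10,0,0,0,0]]
  ]
}}

```text
clock: 8.3
position: [0.5797, -0.0134, 0.2222]
tcp_rot: [-1.563, 0.173, -0.176]
wrist_force: [-0.9, 0.2, 2.0]
finger_gap: 0.159
```

{"name": "apply_moves", "arguments": {
  "motion": [
    [[1,0,3,0,0,0,0],[1,0,6,0,0,0,0],[1,0,9,0,0,0,0],[1,0,12,0,0,0,0],[1,0,14,0,0,0,0]]
  ]
}}

```text
clock: 8.8
position: [0.5798, -0.0135, 0.2088]
tcp_rot: [-1.563, 0.173, -0.176]
wrist_force: [-1.4, 0.6, 8.8]
finger_gap: 0.167
```

```bash
python3 - <<'E'
from h import *
go([.5785,-.013,.2065],-12.6)
E
```

```text
pos [ 0.5798 -0.0135  0.2088] yaw -12.74 ydir [ 0.002  0.001 -1.   ] q [-0.55  0.31  0.6   1.82 -0.2   1.08 -0.1 ] t 8.8 F [-1.4  0.6  8.8] gap 0.167
shift [-1.4  2.3  0.2] turn [-0.1 -0.1  0.1]
```

{"name": "apply_moves", "arguments": {
  "motion": [
    [[1,0,1,0,0,0,0],[1,0,2,0,0,0,0],[1,0,3.5,0,0,0,0],[1,0,3.5,0,0,0,0]]
  ]
}}

```text
clock: 9.2
position: [0.5798, -0.0135, 0.2058]
tcp_rot: [-1.563, 0.173, -0.176]
wrist_force: [-2.2, -0.0, 11.3]
finger_gap: 0.165
```

{"name": "apply_moves", "arguments": {
  "motion": [
    [[1,0,0,0,0,3,0],[1,0,0,0,0,7,0],[1,0,0,0,0,11,0],[1,0,0,0,0,15,0],[1,0,0,0,0,20,0]]
  ]
}}

```text
clock: 9.7
position: [0.5811, -0.0126, 0.2065]
tcp_rot: [-1.521, 0.445, -0.452]
wrist_force: [-1.2, 1.4, 10.9]
finger_gap: 0.165
```

```bash
python3 - <<'E'
from h import *
go([.5785,-.013,.2065],-12.6-84);print(r.state()['wrist_torque'])
E
```

```text
pos [ 0.5811 -0.0126  0.2065] yaw -32.82 ydir [ 0.005  0.001 -1.   ] q [-0.6   0.32  0.66  1.82 -0.22  1.07 -0.43] t 9.7 F [-1.2  1.4 10.9] gap 0.165
shift [-2.  -0.  -1.8] turn [-0.3 63.8  0. ]
[0.04394741 0.10853259 0.25533267]
```

{"name": "apply_moves", "arguments": {
  "motion": [
    [[1,-1,0,0,0,4,0],[1,-1,0,0,0,9,0],[1,-1,0,0,0,14,0],[1,-1,0,0,0,19,0],[1,-1,0,0,0,24,0]]
  ]
}}

```text
clock: 10.2
position: [0.5808, -0.0128, 0.2066]
tcp_rot: [-1.426, 0.769, -0.777]
wrist_force: [1.3, 0.4, 11.4]
finger_gap: 0.165
```

{"name": "apply_moves", "arguments": {
  "motion": [
    [[1,0,0,0,0,5,0],[1,0,0,0,0,10,0],[1,0,0,0,0,15,0],[1,0,0,0,0,20,0],[1,0,0,0,0,24,0]]
  ]
}}

```text
clock: 10.7
position: [0.5807, -0.0129, 0.2065]
tcp_rot: [-1.277, 1.086, -1.094]
wrist_force: [0.0, -0.3, 10.8]
finger_gap: 0.164
```

{"name": "apply_moves", "arguments": {
  "motion": [
    [[1,0,0,0,0,4,0],[1,0,0,0,0,8,0],[1,0,0,0,0,12,0],[1,0,0,0,0,15,0],[1,0,0,0,0,15,0]]
  ]
}}

```text
clock: 11.2
position: [0.5805, -0.0129, 0.2064]
tcp_rot: [-1.156, 1.279, -1.285]
wrist_force: [0.0, -0.2, 10.4]
finger_gap: 0.164
```

```bash
python3 - <<'E'
from h import *
go([.5785,-.013,.2145],-12.6-84);print(r.state()['wrist_torque'])
E
```

```text
pos [ 0.5805 -0.0129  0.2064] yaw -95.74 ydir [ 0.005  0.    -1.   ] q [-0.77  0.37  0.88  1.83 -0.32  1.09 -1.44] t 11.2 F [ 0.  -0.2 10.4] gap 0.164
shift [ 0.3 -8.1 -2. ] turn [-0.3  0.9 -0. ]
[-0.08784652  0.160976   -0.02805556]
```

{"name": "apply_moves", "arguments": {
  "motion": [
    [[1,0,0,0,0,1,0],[1,0,0,0,0,2,0],[1,0,0,0,0,3,0],[1,0,0,0,0,3,0]]
  ]
}}

```text
clock: 11.6
position: [0.5805, -0.0129, 0.2064]
tcp_rot: [-1.13, 1.316, -1.322]
wrist_force: [-0.6, 0.2, 10.3]
finger_gap: 0.163
```

```bash
python3 - <<'E'
from h import *
go([.5785,-.013,.2145],-12.6-84);print(r.state()['wrist_torque'])
E
```

```text
pos [ 0.5805 -0.0129  0.2064] yaw -98.68 ydir [ 0.005 -0.    -1.   ] q [-0.78  0.38  0.9   1.83 -0.33  1.09 -1.48] t 11.6 F [-0.6  0.2 10.3] gap 0.163
shift [ 0.4 -8.1 -2. ] turn [-0.3 -2.1 -0. ]
[-0.16448932  0.10335673  0.10626432]
```

{"name": "apply_moves", "arguments": {
  "motion": [
    [[1,0,-2,0,0,0,0],[1,0,-4,0,0,0,0],[1,0,-6,0,0,0,0],[1,0,-7.5,0,0,0,0],[1,0,-7.5,0,0,0,0]]
  ]
}}

```text
clock: 12.1
position: [0.5804, -0.0129, 0.2132]
tcp_rot: [-1.13, 1.316, -1.322]
wrist_force: [0.6, -0.8, 7.6]
finger_gap: 0.161
```

```bash
python3 - <<'E'
from h import *
go([.5785,-.013,.2145],-12.6-84);print(r.state()['wrist_torque'])
E
```

```text
pos [ 0.5804 -0.0129  0.2132] yaw -98.68 ydir [ 0.005 -0.    -1.   ] q [-0.78  0.37  0.9   1.82 -0.32  1.1  -1.49] t 12.1 F [ 0.6 -0.8  7.6] gap 0.161
shift [ 0.4 -1.3 -1.9] turn [-0.3 -2.1 -0. ]
[-0.23065905 -0.24957216  0.11771164]
```

{"name": "apply_moves", "arguments": {
  "motion": [
    [[1,0,-1,0,0,0,0],[1,0,-2,0,0,0,0],[1,0,-2,0,0,-1,0],[1,0,-2,0,0,-2,0],[1,0,-2,0,0,-2,0]]
  ]
}}

```text
clock: 12.6
position: [0.5797, -0.0128, 0.2144]
tcp_rot: [-1.149, 1.292, -1.296]
wrist_force: [3.7, -0.6, 5.7]
finger_gap: 0.163
```

{"name": "apply_moves", "arguments": {
  "motion": [
    [[0.8,0,0,0,0,0,0],[0.6,0,0,0,0,0,0],[0.5,0,0,0,0,0,0],[0.5,0,0,0,0,0,0],[0.5,0,0,0,0,0,0]]
  ]
}}

```text
clock: 13.1
position: [0.5772, -0.0128, 0.2127]
tcp_rot: [-1.153, 1.296, -1.295]
wrist_force: [0.9, -0.0, 0.4]
finger_gap: 0.497
```

{"name": "apply_moves", "arguments": {
  "motion": [
    [[0.5,0,-15,0,0,0,0],[0.5,0,-40,0,0,0,0],[0.5,0,-70,0,0,0,0],[0.5,0,-100,0,0,0,0],[0.5,0,-100,0,0,0,0]]
  ]
}}

```text
clock: 13.6
position: [0.5812, -0.0137, 0.3193]
tcp_rot: [-1.142, 1.289, -1.299]
wrist_force: [-0.0, -1.1, 0.4]
finger_gap: 0.5
```

```bash
python3 - <<'E'
from h import *
r.snapshot("top")
s=r.state();go([.5785,-.013,.31],-96.6)
im=r.snapshot("wrist");cv2.imwrite("pics/w5.png",im[:,:,::-1]);np.savez("w5.npz",p=s['position'],o=s['tcp_rot'])
sd=r.snapshot("side");cv2.imwrite("pics/side5.png",sd[:,:,::-1])
cv2.imwrite("pics/c5.png",np.hstack([cv2.resize(im[:,60:500,::-1],(400,382)),cv2.resize(sd[150:310,190:350,::-1],(400,382),interpolation=cv2.INTER_CUBIC)]))
E
```

```text
pos [ 0.5799 -0.0134  0.3169] yaw -96.75 ydir [ 0.006  0.001 -1.   ] q [-0.84  0.25  0.95  1.71 -0.22  1.29 -1.54] t 13.65 F [-0.5 -0.2 -0.3] gap 0.501
shift [-0.2  6.9 -1.4] turn [-0.3 -0.2 -0.1]
```

View pics/c5.png

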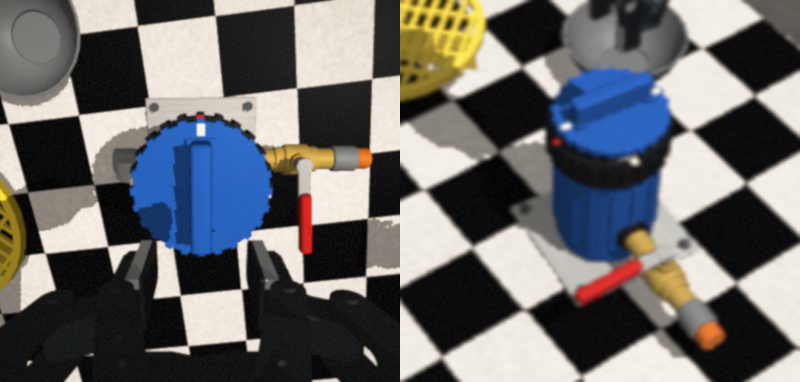

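Lid mark lies against the red mark, and the lid looks level and seated. Measuring the lever, plus a height check of the lid from the disc size.

```bash
python3 - <<'E'
from h import *
z=np.load("w5.npz");s=dict(position=z['p'],tcp_rot=z['o']);c=cam("wrist",s)
im=cv2.imread("pics/w5.png")[:,:,::-1].copy();h=hsv(im)
for p,a,m in blobs(red(h),15):
    w=ray(c,np.argwhere(m)[:,::-1],.112 if a>200 else .19)[:,:2];l=cv2.fitLine(w.astype(np.float32),2,0,.01,.01)[:2,0];print(p,a,w.mean(0).round(4),l,np.rad2deg(np.arctan2(l[1],l[0])),np.ptp(w@l))
b=max(blobs(blue(h),500),key=lambda b:b[1]);hl=cv2.convexHull(np.argwhere(b[2])[:,::-1].astype(np.float32).copy())[:,0]
for zz in(.2,.206,.212): print(zz,cv2.minEnclosingCircle(ray(c,hl,zz)[:,:2].astype(np.float32)))
wh=(h[...,1]<80)&(h[...,2]>130)
for p,a,m in blobs(wh,20):
    if 250<p[0]<310 and 110<p[1]<170:print('mark',p,a,ray(c,p,.208)[0].round(4))
d=np.deg2rad(178.1);A=np.array([.5669,-.1268])
P=A+.08*np.array([np.cos(d),np.sin(d)]);print(P)
go([P[0],P[1],.20],-91.9)
E
```

```text
[279.5 127.7] 36 [ 0.638  -0.0173] [0.00356824 0.9999936 ] 89.79555 0.006853798398417505
[395.8 246.7] 874 [ 0.4987 -0.1228] [0.9999401  0.01094616] 0.62718123 0.07446344743589645
0.2 ((0.5775712728500366, -0.011247532442212105), 0.06044919043779373)
0.206 ((0.5792902708053589, -0.011475526727735996), 0.059059035032987595)
0.212 ((0.5810269117355347, -0.011698301881551743), 0.05768343806266785)
mark [280.5 142.5] 137 [ 0.6289 -0.0171  0.208 ]
[ 0.48694398 -0.12414759]
pos [ 0.5778 -0.0127  0.3135] yaw -96.73 ydir [ 0.     0.001 -1.   ] q [-0.84  0.26  0.95  1.71 -0.22  1.29 -1.54] t 13.75 F [-0.8 -0.1 -0.3] gap 0.503
shift [121.4 113.5 -77.2] turn [ 0.  -4.8 -0. ]
```

{"name": "apply_moves", "arguments": {
  "motion": [
    [[0.7,30,0,-19,0,-1,0],[0.7,60,0,-38,0,-3,0],[0.7,90,0,-58,0,-5,0],[0.7,121,0,-77,0,-5,0],[0.7,121,0,-77,0,-5,0]]
  ]
}}

```text
clock: 14.25
position: [0.4829, -0.1296, 0.3119]
tcp_rot: [-1.192, 1.242, -1.236]
wrist_force: [-0.4, -0.8, 0.0]
finger_gap: 0.303
```

{"name": "apply_moves", "arguments": {
  "motion": [
    [[0.7,0,30,0,0,0,0],[0.7,0,70,0,0,0,0],[0.7,0,110,0,0,0,0],[0.7,0,140,0,0,0,0],[0.7,0,140,0,0,0,0]]
  ]
}}

```text
clock: 14.75
position: [0.4824, -0.1225, 0.1682]
tcp_rot: [-1.205, 1.24, -1.226]
wrist_force: [-1.0, 0.7, -0.0]
finger_gap: 0.299
```

```bash
python3 - <<'E'
from h import *
r.snapshot("top")
s=r.state();go([.487,-.1235,.095],-91.2)
im=r.snapshot("wrist");cv2.imwrite("pics/w6.png",im[:,:,::-1])
E
```

```text
pos [ 0.4848 -0.1234  0.1708] yaw -91.74 ydir [-0.007 -0.001 -1.   ] q [-0.71  0.26  0.99  2.04 -0.26  0.98 -1.19] t 14.8 F [0.4 0.3 0.6] gap 0.302
shift [-0.  75.8  2.8] turn [ 0.4 -0.5  0.1]
```

View pics/w6.png

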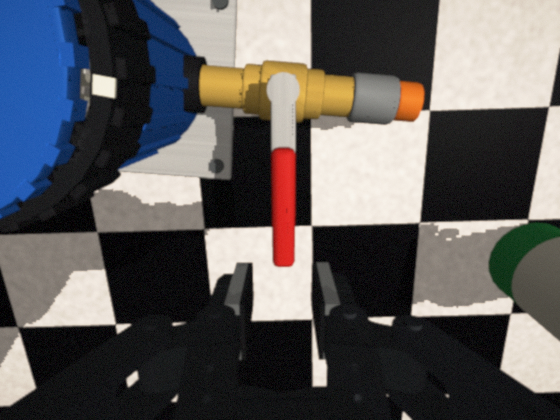

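Lever sits centred between the open pads (x≈284). Go down over it.

{"name": "apply_moves", "arguments": {
  "motion": [
    [[0.7,0,20,2,0,0,0],[0.7,0,40,2,0,0,0],[0.7,0,60,2,0,0,0],[0.7,0,76,2,0,0,0],[0.7,0,76,2,0,0,0]]
  ]
}}

```text
clock: 15.35
position: [0.4897, -0.1234, 0.0975]
tcp_rot: [-1.195, 1.231, -1.23]
wrist_force: [-0.7, 0.2, -0.5]
finger_gap: 0.298
```

{"name": "apply_moves", "arguments": {
  "motion": [
    [[0.7,7,0,0.3,0,-5,0],[0.7,13.9,0,1.2,0,-10,0],[0.7,20.7,0,2.7,0,-15,0],[0.7,27.4,0,4.8,0,-20,0],[0.7,33.8,0,7.5,0,-25,0]]
  ]
}}

```text
clock: 15.85
position: [0.4972, -0.1571, 0.0993]
tcp_rot: [-1.373, 0.901, -0.902]
wrist_force: [0.6, 1.7, -2.4]
finger_gap: 0.301
```

```bash
python3 - <<'E'
from h import *
r.snapshot("top")
A=np.array([.5669,-.1268])
s=r.state();d=A-s['position'][:2];print("dir to axis",np.rad2deg(np.arctan2(d[1],d[0])),np.hypot(*d))
go([.487,-.1235,.095],-66)
E
```

```text
dir to axis 24.791512328716294 0.07618897224851882
pos [ 0.4977 -0.1587  0.0997] yaw -66.42 ydir [ 0.004  0.    -1.   ] q [-0.43  0.39  0.78  2.04 -0.37  0.84 -0.6 ] t 15.9 F [-0.6 -0.5 -0.5] gap 0.299
shift [-36.6   4.7   4.2] turn [-0.2 -0.4  0.1]
```

{"name": "apply_moves", "arguments": {
  "motion": [
    [[0.7,7,1,0.3,0,-5,0],[0.7,13.9,2,1.2,0,-10,0],[0.7,20.7,2,2.7,0,-15,0],[0.7,27.4,2,4.8,0,-20,0],[0.7,33.8,2,7.5,0,-25,0]]
  ]
}}

```text
clock: 16.4
position: [0.5178, -0.1852, 0.0975]
tcp_rot: [-1.493, 0.566, -0.569]
wrist_force: [0.1, 2.8, 0.6]
finger_gap: 0.299
```

{"name": "apply_moves", "arguments": {
  "motion": [
    [[0.7,7,0,0.3,0,-5,0],[0.7,13.9,0,1.2,0,-10,0],[0.7,20.7,0,2.7,0,-15,0],[0.7,27.4,0,4.8,0,-20,0],[0.7,33.8,0,7.5,0,-25,0]]
  ]
}}

```text
clock: 16.9
position: [0.5474, -0.2022, 0.0973]
tcp_rot: [-1.558, 0.226, -0.228]
wrist_force: [-0.8, 1.9, 0.5]
finger_gap: 0.299
```

{"name": "apply_moves", "arguments": {
  "motion": [
    [[0.7,5.6,0,0.2,0,-4,0],[0.7,11,0,0.8,0,-8,0],[0.7,16.6,0,1.7,0,-12,0],[0.7,20,0,2.4,0,-14,0],[0.7,20,0,2.4,0,-14,0]]
  ]
}}

```text
clock: 17.4
position: [0.564, -0.2054, 0.0969]
tcp_rot: [-1.568, 0.043, -0.034]
wrist_force: [-6.7, 2.4, 4.3]
finger_gap: 0.3
```

```bash
python3 - <<'E'
from h import *
A=np.array([.5669,-.1268])
im=r.snapshot("wrist");cv2.imwrite("pics/w7.png",im[:,:,::-1])
s=r.state();d=A-s['position'][:2];print("dir to axis",np.rad2deg(np.arctan2(d[1],d[0])),np.hypot(*d))
go([.487,-.1235,.095],-6)
E
```

```text
dir to axis 87.92840020649511 0.07863845442564622
pos [ 0.5641 -0.2054  0.097 ] yaw -2.83 ydir [-0.005  0.003 -1.   ] q [-0.11  0.48  0.49  1.84 -0.28  0.89  0.46] t 17.45 F [-6.   3.   4.6] gap 0.303
shift [-81.    2.6  78. ] turn [-0.1  3.2 -0.3]
```

View pics/w7.png

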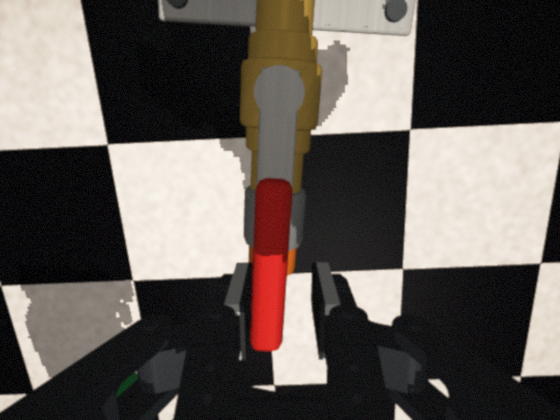

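Lever lies over the pipe line (from (279,90) to (265,345)) and pushes back about 7 N: at its stop. Recentre, lift off.

{"name": "apply_moves", "arguments": {
  "motion": [
    [[0.7,-3,0,0,0,0,0],[0.7,-4,-15,0,0,0,0],[0.7,-4,-45,0,0,0,0],[0.7,-4,-85,0,0,0,0],[0.7,-4,-130,0,0,0,0]]
  ]
}}

```text
clock: 17.95
position: [0.5623, -0.2068, 0.2282]
tcp_rot: [-1.572, 0.037, -0.04]
wrist_force: [0.6, -0.5, -0.3]
finger_gap: 0.3
```

{"name": "apply_moves", "arguments": {
  "motion": [
    [[0.7,-30,-20,-20,0,0,0],[0.7,-70,-40,-40,0,0,0],[0.7,-110,-60,-50,0,0,0],[0.7,-110,-60,-50,0,0,0],[0.7,-110,-60,-50,0,0,0]]
  ]
}}

```text
clock: 18.45
position: [0.4503, -0.2525, 0.2883]
tcp_rot: [-1.571, 0.035, -0.046]
wrist_force: [0.3, 0.3, -0.1]
finger_gap: 0.302
```

```bash
python3 - <<'E'
from h import *
r.snapshot("side");s=r.state();print(s['clock'],s['position'],s['wrist_force'])
for n in("top","side","wrist"):
    im=r.snapshot(n);cv2.imwrite(f"pics/{n}8.png",im[:,:,::-1]);c=cam(n,s);h=hsv(im)
    for p,a,m in blobs(red(h),5):
        w=ray(c,np.argwhere(m)[:,::-1],.112)[:,:2];l=cv2.fitLine(w.astype(np.float32),2,0,.01,.01)[:2,0];print(n,p,a,w.mean(0).round(3),np.rad2deg(np.arctan2(l[1],l[0])))
t=cv2.imread("pics/top8.png");cv2.imwrite("pics/c8.png",np.hstack([cv2.resize(t[100:300,90:450],(500,278)),cv2.resize(cv2.imread("pics/side8.png")[130:310,190:350],(247,278),interpolation=cv2.INTER_CUBIC)]))
E
```

```text
18.5 [ 0.450925   -0.25119321  0.28716268] [ 0.71826162 -0.48333157 -1.21302946]
top [ 12.1 122.4] 1133 [0.796 0.779] 24.262823
top [350.4 216.5] 165 [ 0.561 -0.193] 82.11256
top [280.8 223. ] 10 [ 0.535 -0.004] -87.93142
side [187.9  64.3] 1819 [0.75  0.698] 32.701958
side [252.2 208.9] 12 [0.56  0.048] -15.706014
side [314.9 278.9] 140 [ 0.557 -0.209] 84.50503
wrist [403.9 119.1] 1568 [ 0.559 -0.193] 83.66965
```

View pics/c8.png

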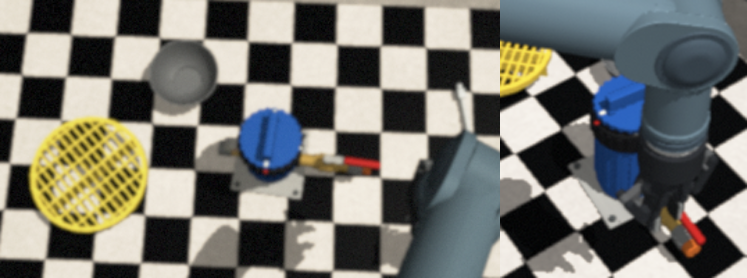

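```bash
python3 - <<'E'
from h import *
for i in range(4): r.snapshot("top")
s=r.state();print(s['clock'],np.abs(s['joint_velocities']).max(),s['wrist_force'])
print(r.job_done())
E
```

```text
18.85 0.00610506682410745 [ 0.05429741  1.22739963 -0.26849469]
the job is handed in; nothing more can be done
None
```

The job is handed in at about 19 s of the 70 s. The lid is locked in the collar and the inlet valve is open at its stop; `r.job_done()` gives no verdict.

- **Lid:** I gripped it on its bar, let the lugs down through the gaps, pressed it to about 159 mm and turned it about 86° clockwise. It rose into the pockets at about 166–167 mm. I felt no hard stop while turning, only a small rise in torque. After release the white mark lay against the red mark, and the lid looked level and centred within about 2 mm. I judged its final height from the gripper height and the disc's size in the picture, not measured directly.
- **Valve:** I swung the lever afterwards, with the jaws loosely round it, until it pushed back with about 7 N. The wrist camera then showed it at 83.7°, which matches the pipe's direction; the top and side views read 82.1° and 84.5°.
- **Other things:** In the last top view the grate and bowl looked unmoved. The arm hid the spray bottle and part of the valve tool, so I did not see them again. The moves stayed clear of both, and no unexpected forces appeared.
- **Arm:** It finished clear of everything and at rest, with almost no force at the wrist.

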